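# Refit the interlocking blocks of a dry-block heater

## Robot

A 6-joint arm with a two-finger parallel gripper is mounted at the origin on a cart in front of the work surface, level with it; the furniture and walls round the work are solid. World frame = base frame: x ahead of the robot, y to its left, z up, the work surface at z = 0. Lengths are in mm, angles in rad, forces in N, time in s.
With the tool pointing down it reaches from about 325 to 900 mm from the base axis. Payload 6.1 kg.
Tool frame: the origin (TCP) lies between the finger pads; the fingertips stand 19 mm ahead of it and the grasp point (between the pads) is the TCP; z points along the fingers, y is the line along which they close (so a half turn about z gives the same grasp; the last joint's range is limited). The gripper opens to 87 mm and grips with 3 to 60 N. Pads are 19 mm wide; open, the fingers measure 117 mm over their backs; the gripper's body (75 mm by 190 mm) begins 51 mm behind the grasp point.
Start: joints at [-1.402, 0.22, 1.526, -0, 1.395, -0.126], TCP at [181.586, -598.032, 241.538] pointing down, gripper open.
Joint ranges: [-2.98, 2.98], [-0.91, 2.08], [0.09, 2.57], [-1.24, 4.39], [0.2, 2.65], [-2.68, 2.68]. Speed limits (rad/s): [2.57, 2.57, 3.01, 3.14, 3.14, 3.14].

## Interface

Orientations are given as a unit quaternion [w, x, y, z].
In Python, from station import read_state, get_image, hand_in gives the robot as it stands.
- The arm moves only by the shell command python3 -m handwheel 'ROWS' [FORCE]. ROWS is a JSON object of lists of equal length, an entry for each row: "linear": the shift along the tool's x, y, z in cm, a list of three; "delta_rot": the turn, a rotation vector about the tool's x, y, z in rad, a list of three; "jaw": the finger opening in cm, from 0 to 8.7. In form: {"linear": [[x, y, z], ...], "delta_rot": [[ax, ay, az], ...], "jaw": [jaw, ...]}. A call has 1 to 10 rows; each row is the pose to reach, as a shift and turn from the pose commanded when the call began, along the tool's axes at that moment; what a row does not reach only later rows make up. A row lasts 1/10 s, in which the tool goes at most 50 mm and 8.59 degrees, less where a joint would pass 70% of its speed; a pose out of reach is approached as far as the arm can. A call with a gripper value outside its range is refused whole. The fingers move at their own pace and stop on an object; FORCE is the grip in N (left out, the last holds). Time passes only in rows, so rows that repeat a pose let the fingers close. It gives the time, the measured TCP pose, the force, the opening and the grip force at its end, in the units of the state.
- read_state(): the state, without advancing time (a new reading comes with each control period).
- get_image(name): name is "scene" or "top" or "wrist"; returns a dict with "pixels" (400x640x3 uint8, red, green, blue), "depth" (400x640 float32, mm along the optical axis (not along the pixel's ray), 0 where there is no reading), "mtx" (3x3 intrinsics, pixels), "dist" ([k1, k2, p1, p2, k3] as OpenCV has them; the pictures are not rectified), "R" (3x3) and "t" (3): a world point X has camera coordinates R X + t. Camera axes: x right, y down, z forward; pixel columns grow to the right and rows downward; lengths in mm; the calibration is good to about 2 mm. A picture is of the moment at which its call begins.
- hand_in(): hands the job in; it is judged then, once.
The state is a dict: "clock": time; "joint_pos": joint angles; "qd": joint speeds; "joint_torque": joint torques, N m; "eef_pos": TCP position; "tool_rot": TCP orientation; "ft_force": force on the tool from outside, world axes, zero at the start; "moment": the same for the moment, N m; "grip_width": finger opening in mm; "gripper_force": force on a finger pad.
Only numpy, scipy, OpenCV 4.12 (cv2) and the standard library are available. Lean on these libraries where they do the work, as an engineer would, in place of code of your own. Each camera call takes 0.05 s, during which the arm holds its last target. There are 200 camera calls.

## Task

Two heating blocks of the dry-block heater, one with a blue grip and one with an orange grip, are cooling on the sloped stand. Lower them gently, without letting them fall, back into the heater's well beside the block that is still in it, each turned so that its dovetail key and recess interlock with its neighbours and it sits flush: blue grip in the middle, orange grip at the end. Leave them released, and leave the other things on the bench where they are.

Things in the scene. Friction and masses are not known exactly. Their poses are not given: they have to be found in the camera images.
- block_a: Block with the BLUE grip: aluminium, 100 (x) x 60 (y) x 40 mm, 0.3 to 0.5 kg, eight 14 mm wells on top. Origin: centre of its underside; z up through its top. Grip: a bar along y, 44 mm long, 14 mm thick in x, centred, from 52 to 72 mm above the underside on two posts; pinch it along x. Lower edges chamfered 3 mm. Starts on either half of the stand, its x within 60 degrees of the stand's x.
- block_b: Block with the ORANGE grip: aluminium, 100 (x) x 60 (y) x 40 mm, 0.3 to 0.5 kg, eighteen 9 mm wells on top. Origin: centre of its underside; z up through its top. Grip: a bar along y, 44 mm long, 14 mm thick in x, centred, from 52 to 72 mm above the underside on two posts; pinch it along x. Lower edges chamfered 3 mm. Starts on either half of the stand, its x within 60 degrees of the stand's x.
- block_a_key (a point): Middle of the top edge of block_a's key tip, (-22, -42, 40) mm in the block's frame, same axes. The dovetail key, full height, stands 12 mm out of the -y side, 16 mm wide at the root, 26 at the tip, centred at x = -22. The matching recess, 12 mm into the +y side, is centred at x = +22.
- block_b_key (a point): Middle of the top edge of block_b's key tip, (8, -42, 40) mm in the block's frame, same axes. The dovetail key, full height, stands 12 mm out of the -y side, 16 mm wide at the root, 26 at the tip, centred at x = +8. The matching recess, 12 mm into the +y side, is centred at x = -22.
- heater: Fixed dry-block heater, 200 (x) x 250 (y) mm, white, flat grey deck 84 mm up, sloping panel along its front (-x). Origin: centre of its footprint. One well in the deck, 103.6 mm long in x, 40 mm deep; a fixed block with a grey grip (32 mm above the deck) fills its +y end, key toward -y; a dovetail recess is in its -y end wall. Gaps between seated blocks and to the walls: 1.8 mm.
- seat_mid (a point): Place of block_a, middle of the well: seated, block_a's origin and axes coincide with this point's. On the well floor at (18, 0, 44) mm in the heater's frame, same axes (z up).
- seat_end (a point): Place of block_b, the well's -y end: seated, block_b's origin and axes coincide with this point's. On the well floor at (18, -61.8, 44) mm in the heater's frame, same axes (z up).
- stand: Fixed sloped cooling stand, steel with a ribbed rubber face, 160 (x, up the slope) x 270 (y) mm, tilted 30 degrees, low edge with an 11 mm lip toward the robot. Origin: centre of the sloped face; z is the face's normal, leaning toward the robot. The blocks lie flat on the face, about 66 mm either side of the origin along y; the rubber keeps them from sliding.
- black_tape: Roll of black tape lying flat, 58 mm across, 19 mm high; loose bystander. Origin: under its centre.
- marker: Black and white marker pen lying on the bench, 134 mm long (its y), 12 mm thick; loose bystander. Origin: under its middle.
- tube_blue: Standing 112 mm tube with a blue cap, 33 mm across; loose bystander. Origin: under its centre.

How it is judged:
By the outcome, as a careful person would: the job done as asked, in the order asked, and still so for the second after the job is handed in, with the robot touching nothing.
It also fails if it takes over 72 s, if anything falls off the work surface, if the arm or the gripper's body presses on something with over 40 N, if the wrist force passes 120 N, or if a joint passes its speed limit or range.

## Working session

There is one attempt and no reset: what is moved stays moved. The work goes in short steps, Python scripts to look and compute and a shell command to move; the robot and the scene stay as the last step left them, time stands still between calls to the robot, and variables do not carry over. Pictures are saved under pics/ and viewed, at most 10 in all, crops included, and the job is handed in when it is done.

```bash
mkdir -p pics; python3 - <<'E'
from station import *
import cv2,numpy as np,pickle
s=read_state();print(s)
for n in ("scene","top"):
    im=get_image(n);pickle.dump(im,open(f"{n}0.pkl","wb"))
    cv2.imwrite(f"pics/{n}0.png",im["pixels"][:,:,::-1]);print(n,im["R"],im["t"],im["mtx"],im["dist"])
E
```

```text
{'clock': 0.0, 'joint_pos': array([-1.40211620e+00,  2.21203511e-01,  1.52759038e+00, -5.24881842e-05,
        1.39469552e+00, -1.26097525e-01]), 'qd': array([-0.00086263, -0.00229073,  0.00019094, -0.00066097,  0.00211972,
        0.00140642]), 'joint_torque': array([ 1.58023016e-03, -4.94618404e+01, -3.87371635e+01,  7.01367692e-02,
        5.70080441e-02, -1.44145883e-04]), 'eef_pos': array([ 181.46396356, -597.47676903,  240.46219867]), 'tool_rot': array([-9.47618036e-04,  9.89156792e-01,  1.46860278e-01, -4.60187622e-05]), 'ft_force': array([0.64340657, 0.52827069, 0.86466294]), 'moment': array([ 0.02173015, -0.01517214, -0.04003252]), 'gripper_force': 0.0, 'grip_width': 87.01290979601401}
scene [[ 8.66136748e-01 -4.99806766e-01 -5.75296034e-04]
 [-3.61017658e-01 -6.24826257e-01 -6.92284912e-01]
 [ 3.45649223e-01  5.99821094e-01 -7.21624050e-01]] [-494.29501086  187.69115193 1558.57193772] [[509.49695751   0.         320.40544581]
 [  0.         509.49695751 201.11280928]
 [  0.           0.           1.        ]] [-0.03305589  0.          0.          0.          0.        ]
top [[ 0.0159942  -0.99985419  0.00598183]
 [-0.98525182 -0.01677938 -0.17028592]
 [ 0.17036146 -0.00317002 -0.98537654]] [ -82.14020852  505.61426113 1471.04104349] [[514.84180822   0.         309.33510814]
 [  0.         514.84180822 200.38290166]
 [  0.           0.           1.        ]] [-0.08690124  0.          0.          0.          0.        ]
```

View pics/top0.png

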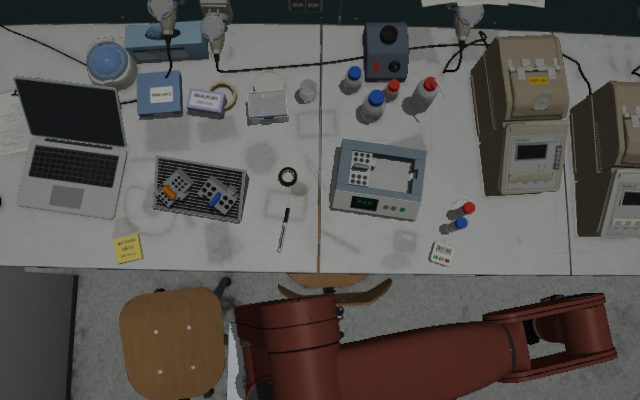

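View pics/scene0.png

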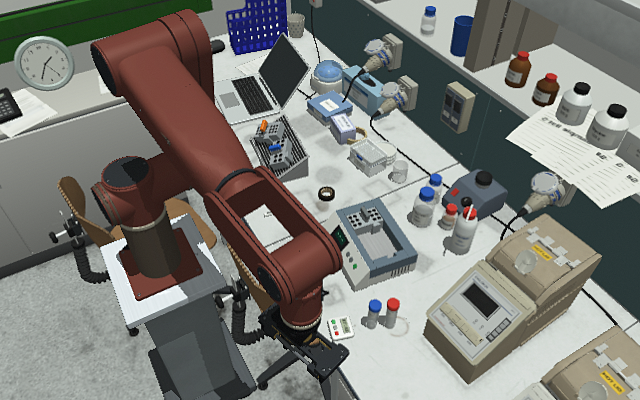

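The top view shows the stand at about (200,188), with the orange grip at (170,190) and the blue grip at (215,200). The heater is at (378,178), with its filled well end to the left (+y). The tape is at (288,176) and the marker at (283,230). The scene view shows the same layout.

```bash
cat > h.py <<'E'
import cv2,numpy as np,pickle
from scipy.spatial.transform import Rotation as Ro
from station import *
def rays(im,uv):
    p=cv2.undistortPoints(np.float64(uv).reshape(-1,1,2),im["mtx"],np.float64(im["dist"]))[:,0]
    return np.c_[p,np.ones(len(p))]
def deproj(im,uv):
    uv=np.atleast_2d(uv);z=im["depth"][uv[:,1].astype(int),uv[:,0].astype(int)]
    return (rays(im,uv)*z[:,None]-im["t"])@im["R"]
def plane(im,uv,p0,n):   # cast rays on plane
    d=rays(im,np.atleast_2d(uv))@im["R"];c=-im["R"].T@im["t"];n=np.float64(n)
    return c+d*(((np.float64(p0)-c)@n)/(d@n))[:,None]
def proj(im,X): return cv2.projectPoints(np.float64(X).reshape(-1,1,3),cv2.Rodrigues(im["R"])[0],im["t"],im["mtx"],np.float64(im["dist"]))[0][:,0]
def mask(im,lo,hi): return cv2.inRange(cv2.cvtColor(im["pixels"],cv2.COLOR_RGB2HSV),lo,hi)
ORANGE=((5,170,90),(18,255,255));BLUE=((100,140,60),(120,255,255))
def pose():
    s=read_state();q=s["tool_rot"];return s["eef_pos"],Ro.from_quat([q[1],q[2],q[3],q[0]])
def delta(tp,tR):   # shift cm & rotvec in tool axes from the measured pose
    p,R=pose();print("linear",np.round(R.inv().apply(np.float64(tp)-p)/10,3),"rot",np.round((R.inv()*tR).as_rotvec(),4))
def frame(x,z):   # columns x,y,z from approx x and exact z
    z=np.float64(z)/np.linalg.norm(z);x=np.float64(x);x=x-z*(x@z);x/=np.linalg.norm(x)
    return np.c_[x,np.cross(z,x),z]
E
python3 - <<'E'
from h import *
im=pickle.load(open("top0.pkl","rb"))
for nm,uv in (("heater corners deck",[(343,140),(424,150),(415,218),(331,208)]),("deck pts",[(420,160),(345,165),(400,195),(360,193)]),("stand",[(157,157),(247,169),(241,221),(153,206)]),("tape",[(288,168),(288,184)]),("marker",[(288,209),(281,250)]),("bench",[(300,200),(440,180)]),("tube?",[(461,224),(469,208)])):
    print(nm,np.round(deproj(im,uv)).tolist())
for n,c in(("o",ORANGE),("b",BLUE)):
    m=mask(im,*c);k,l,st,ce=cv2.connectedComponentsWithStats(m)
    for i in range(1,k):
        if st[i,4]>15 and ce[i][0]<320:
            ys,xs=np.where(l==i);P=deproj(im,np.c_[xs,ys]);print(n,st[i,4],ce[i],np.median(P,0))
# plane of stand
ys,xs=np.mgrid[150:225:1,150:250:1];P=deproj(im,np.c_[xs.ravel(),ys.ravel()])
E
```

```text
heater corners deck [[680.0, -169.0, 88.0], [655.0, -407.0, 85.0], [461.0, -387.0, 34.0], [492.0, -140.0, 4.0]]
deck pts [[624.0, -394.0, 86.0], [606.0, -176.0, 83.0], [520.0, -334.0, 83.0], [523.0, -218.0, 89.0]]
stand [[619.0, 371.0, 94.0], [610.0, 119.0, -6.0], [448.0, 130.0, 2.0], [487.0, 397.0, 15.0]]
tape [[611.0, -7.0, 11.0], [560.0, -9.0, 18.0]]
marker [[486.0, -10.0, 9.0], [363.0, 8.0, 3.0]]
bench [[515.0, -46.0, -2.0], [584.0, -473.0, 5.0]]
tube? [[435.0, -502.0, 109.0], [481.0, -526.0, 111.0]]
o 84 [168.86904762 191.38095238] [514.20848601 323.62096231 114.02832346]
b 72 [214.40277778 199.25      ] [493.40056006 192.9453838  114.54836499]
```

```bash
python3 - <<'E'
from h import *
im=get_image("wrist");p,R=pose()
c=-im["R"].T@im["t"];print("cam in tool",R.inv().apply(c-p));print((R.inv().as_matrix()@im["R"].T).round(3),im["mtx"],im["dist"],p)
for t in((560,-285,330),(470,250,340)): delta(t,Ro.from_matrix(frame([0,1,0],[0,0,-1])));delta(t,Ro.from_matrix(frame([0,-1,0],[0,0,-1])));delta(t,Ro.from_matrix(frame([1,0,0],[0,0,-1])))
E
```

```text
cam in tool [  71.15271673   -0.56711731 -142.69858366]
[[ 0.001 -0.965 -0.261]
 [ 1.     0.001 -0.   ]
 [ 0.001 -0.261  0.965]] [[325.65688454   0.         319.8893807 ]
 [  0.         325.65688454 198.53410048]
 [  0.           0.           1.        ]] [-0.01842064  0.          0.          0.          0.        ] [ 181.52735939 -597.57885311  240.67980998]
linear [ 45.299 -18.925  -8.893] rot [-1.200e-03 -1.200e-03 -1.276e+00]
linear [ 45.299 -18.925  -8.893] rot [-1.3000e-03  1.3000e-03  1.8656e+00]
linear [ 45.299 -18.925  -8.893] rot [-0.0015 -0.      0.2948]
linear [ 52.234 -72.733  -9.809] rot [-1.200e-03 -1.200e-03 -1.276e+00]
linear [ 52.234 -72.733  -9.809] rot [-1.3000e-03  1.3000e-03  1.8656e+00]
linear [ 52.234 -72.733  -9.809] rot [-0.0015 -0.      0.2948]
```

```bash
python3 -m handwheel '{"linear":[[9,-3.6,-2.9],[18,-7.4,-2.9],[27,-11,-2.9],[36,-15,-2.9],[45.3,-18.9,-2.9],[45.3,-18.9,-2.9],[45.3,-18.9,-2.9],[45.3,-18.9,-2.9],[45.3,-18.9,-2.9],[45.3,-18.9,-2.9]],"delta_rot":[[0,0,0],[0,0,-0.14],[0,0,-0.28],[0,0,-0.42],[0,0,-0.56],[0,0,-0.7],[0,0,-0.84],[0,0,-0.98],[0,0,-1.1],[0,0,-1.2]],"jaw":[8.7,8.7,8.7,8.7,8.7,8.7,8.7,8.7,8.7,8.7]}' 50; python3 - <<'E'
from h import *
im=get_image("wrist");pickle.dump(im,open("w1.pkl","wb"));cv2.imwrite("pics/w1.png",im["pixels"][:,:,::-1])
delta((560,-285,270),Ro.from_matrix(frame([0.105,1,0],[0,0,-1])))
E
```

```text
clock: 1.15
eef_pos: [561.7, -283.5, 270.3]
tool_rot: [-0.0, 0.732, 0.682, 0.0]
ft_force: [0.5, -0.5, 1.0]
grip_width: 87.0
gripper_force: 0.0
linear [-0.651 -0.536  0.029] rot [ 0.0029 -0.0036  0.0426]
```

View pics/w1.png

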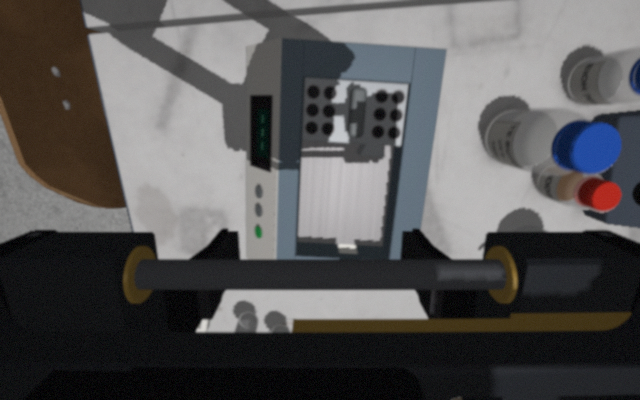

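The wrist view shows the heater well, with rim corners near (303,79), (410,84), (386,258) and (296,256). The fixed block fills the upper end, and the gripper hides everything below row 230. I'll shift toward -y so the whole rim is visible.

```bash
python3 -m handwheel '{"linear":[[-4,-0.5,0],[-5.7,-0.5,0],[-5.7,-0.5,0],[-5.7,-0.5,0]],"delta_rot":[[0,0,0.04],[0,0,0.04],[0,0,0.04],[0,0,0.04]],"jaw":[8.7,8.7,8.7,8.7]}'; python3 - <<'E'
from h import *
im=get_image("wrist");pickle.dump(im,open("w2.pkl","wb"))
c=cv2.resize(im["pixels"][0:240,220:480],None,fx=2.4,fy=2.4,interpolation=cv2.INTER_CUBIC);cv2.imwrite("pics/w2.png",c[:,:,::-1]);print(c.shape)
E
```

```text
clock: 1.6
eef_pos: [550.3, -342.3, 270.1]
tool_rot: [-0.001, 0.747, 0.664, 0.0]
ft_force: [-0.6, -0.1, 0.3]
grip_width: 87.4
gripper_force: 0.0
(576, 624, 3)
```

View pics/w2.png

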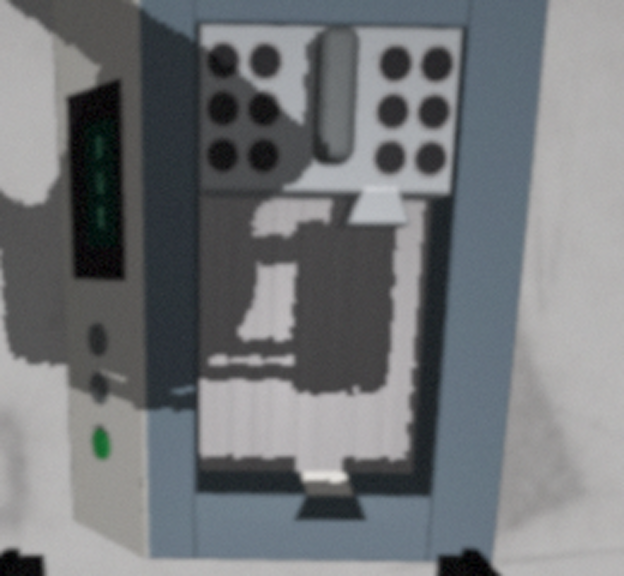

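The crop shows the rim clearly, with corners near crop (198,22), (466,27), (431,495) and (197,493). The fixed block's key tip is at (378,222) and the end-wall recess at (330,505).

```bash
python3 - <<'E'
from h import *
im=pickle.load(open("w2.pkl","rb"))
c=np.array([(198,22),(466,27),(431,495),(197,493)])/2.4+[220,0]
g=cv2.GaussianBlur(cv2.cvtColor(im["pixels"],cv2.COLOR_RGB2GRAY),(0,0),0.7).astype(float)
def side(a,b,lo,hi):  # steepest edge across segment, line fit
    d=(b-a)/np.linalg.norm(b-a);n=np.array([-d[1],d[0]]);P=[];k=np.arange(-5,5.01,.25)
    for f in np.linspace(lo,hi,40):
        q=a+f*(b-a)+k[:,None]*n;v=cv2.remap(g.astype(np.float32),q[:,0].astype(np.float32).reshape(1,-1),q[:,1].astype(np.float32).reshape(1,-1),1)[0]
        P.append(q[np.argmax(np.abs(np.gradient(v)))])
    l=cv2.fitLine(np.float32(P),cv2.DIST_HUBER,0,.01,.01).ravel();print("off",np.round(np.median((np.array(P)-a)@n),2),np.std((np.array(P)-l[2:])@[-l[1],l[0]]).round(2));return l
def X(l,m): s=np.linalg.solve(np.c_[l[:2],-m[:2]],m[2:]-l[2:]);return l[2:]+s[0]*l[:2]
L=[side(c[0],c[1],.05,.4),side(c[1],c[2],.05,.95),side(c[2],c[3],.55,.95),side(c[3],c[0],.03,.28)]
c2=np.array([X(L[3],L[0]),X(L[0],L[1]),X(L[1],L[2]),X(L[2],L[3])])
for cc in(c,c2):
    W=plane(im,cc,(0,0,84),(0,0,1));print(W.round(1).tolist(),np.linalg.norm(W-np.roll(W,-1,0),axis=1).round(1),"ctr",W.mean(0).round(1))
    for i,j in((2,1),(3,0)): e=W[j]-W[i];print("yaw",np.degrees(np.arctan2(-e[0],e[1])))
    for i,j in((3,2),(0,1)): e=W[j]-W[i];print("yaw",np.degrees(np.arctan2(e[1],e[0])))
E
```

```text
off 0.75 0.27
off 0.0 0.99
off -0.0 1.09
off 0.25 1.02
[[553.0, -180.0, 84.0], [653.9, -193.4, 84.0], [630.3, -377.1, 84.0], [528.4, -364.3, 84.0]] [101.8 185.3 102.7 185.9] ctr [ 591.4 -278.7   84. ]
yaw -7.317586932611825
yaw -7.592844418320309
yaw -7.188039470707356
yaw -7.55008154386199
[[557.3, -181.4, 84.0], [652.0, -192.9, 84.0], [631.0, -376.9, 84.0], [527.5, -364.3, 84.0]] [ 95.4 185.3 104.3 185.3] ctr [ 592.  -278.9   84. ]
yaw -6.5233212951633295
yaw -9.265926235956169
yaw -6.97386448867509
yaw -6.883980173942347
```

```bash
python3 - <<'E'
from h import *
a=np.radians(-7.4)
s=np.radians(-7); n=np.array([-.5*np.cos(s),-.5*np.sin(s),.866])
delta((435,200,230),Ro.from_matrix(frame([-np.sin(s),np.cos(s),0],-n)))
E
```

```text
linear [ 52.466 -17.781   4.084] rot [-0.5241 -0.0024  0.0049]
```

```bash
python3 -m handwheel '{"linear":[[4.5,-1.5,0],[9.5,-3.2,0],[14,-4.7,0],[19,-6.4,0],[24,-8,0],[28.5,-9.5,0],[33,-11,0],[38,-12.7,0],[42.5,-14.3,1],[47,-16,2]],"delta_rot":[[0,0,0],[0,0,0],[0,0,0],[0,0,0],[0,0,0],[-0.1,0,0],[-0.2,0,0],[-0.3,0,0],[-0.4,0,0],[-0.524,0,0]],"jaw":[8.7,8.7,8.7,8.7,8.7,8.7,8.7,8.7,8.7,8.7]}'; python3 - <<'E'
from h import *
s=np.radians(-7); n=np.array([-.5*np.cos(s),-.5*np.sin(s),.866])
delta((435,200,230),Ro.from_matrix(frame([-np.sin(s),np.cos(s),0],-n)))
E
```

```text
clock: 2.65
eef_pos: [447.2, 139.7, 252.8]
tool_rot: [0.191, 0.722, 0.642, 0.171]
ft_force: [0.9, 0.3, -0.6]
grip_width: 86.9
gripper_force: 0.0
linear [ 5.842 -2.803  1.038] rot [-0.0042 -0.0041  0.0033]
```

```bash
python3 -m handwheel '{"linear":[[4,-2,0.5],[5.5,-2.8,1],[5.5,-2.8,1],[5.5,-2.8,1],[5.5,-2.8,1]],"delta_rot":[[0,0,0],[0,0,0],[0,0,0],[0,0,0],[0,0,0]],"jaw":[8.7,8.7,8.7,8.7,8.7]}'; python3 - <<'E'
from h import *
im=get_image("wrist");pickle.dump(im,open("w3.pkl","wb"));print(read_state()["eef_pos"])
cv2.imwrite("pics/w3.png",cv2.resize(im["pixels"][:280,100:500],None,fx=2,fy=2,interpolation=2)[:,:,::-1])
E
```

```text
clock: 3.15
eef_pos: [435.4, 193.7, 229.7]
tool_rot: [0.19, 0.723, 0.642, 0.168]
ft_force: [0.2, -0.4, 0.4]
grip_width: 87.0
gripper_force: 0.0
[435.5966578  193.47493516 229.72880777]
```

View pics/w3.png

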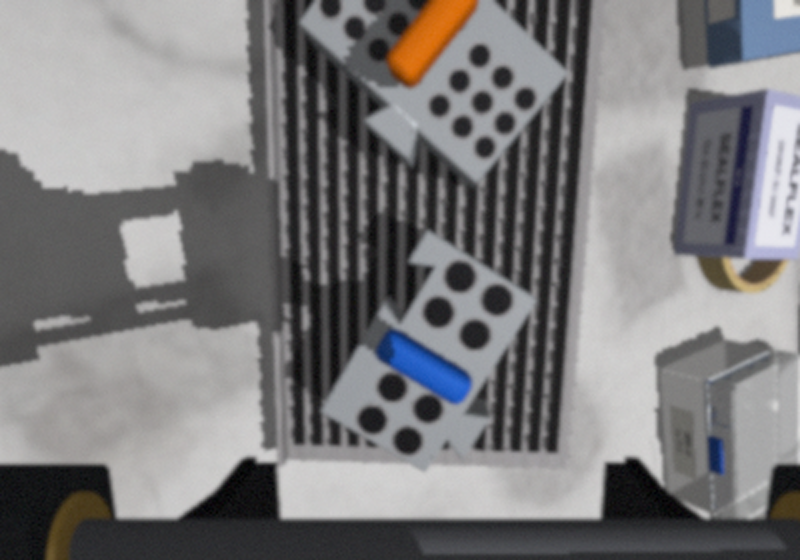

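The blue block's top corners are at about (427,232), (533,297), (425,467) and (325,410) in the 2x crop, with its key at the lower right, so its x axis points up and right. The orange block's corners are at about (302,22), (475,185) and (568,75), with its key at the lower left, so its x axis points down and right.

```bash
cat >> h.py <<'E'
def fitplane(P):
    for _ in range(4):
        c=np.median(P,0) if _==0 else P.mean(0);n=np.linalg.svd(P-P.mean(0),full_matrices=False)[2][2];d=(P-P.mean(0))@n;P=P[np.abs(d)<2*max(np.std(d),.3)]
    return P.mean(0),n*np.sign(n[2]),np.std((P-P.mean(0))@n)
E
python3 - <<'E'
from h import *
im=pickle.load(open("w3.pkl","rb"))
def pts(poly,er=3):
    m=np.zeros((400,640),np.uint8);cv2.fillPoly(m,[np.int32(poly)],255);m=cv2.erode(m,np.ones((er,er)));ys,xs=np.where((m>0)&(im["depth"]>0));return deproj(im,np.c_[xs,ys])
f=lambda c:np.array(c)/2+[100,0]
B=f([(427,232),(533,297),(425,467),(325,410)]);O=f([(302,22),(475,185),(568,75)])
reg={"face":f([(290,190),(400,230),(330,330),(290,330)]),"face2":f([(560,200),(545,440),(500,440),(545,300)]),"btop1":f([(427,240),(523,297),(480,350),(400,300)]),"btop2":f([(375,360),(450,400),(425,460),(335,410)]),"otop":f([(475,100),(500,30),(560,75),(475,178),(400,105)])}
res={}
for k,v in reg.items():
    c,n,e=fitplane(pts(v));res[k]=c,n;print(k,c.round(1),n.round(4),e.round(2))
    print("  tilt",np.degrees(np.arccos(n[2])).round(2),"yaw",np.degrees(np.arctan2(-n[1],-n[0])).round(2))
c,n,e=fitplane(np.vstack([pts(reg["btop1"]),pts(reg["btop2"])]));print("btop",c,n,"tilt",np.degrees(np.arccos(n[2])).round(2),"yaw",np.degrees(np.arctan2(-n[1],-n[0])).round(2))
print("face below btop",(res["face"][0]-c)@n,(res["face2"][0]-c)@n,"otop",(res["otop"][0]-c)@n)
# stand edges on the face plane
E_=plane(im,f([(590,0),(565,455),(270,0),(283,455)]),res["face"][0],n);print(E_.round(1))
# grips
for nm,C in(("b",BLUE),("o",ORANGE)):
    m=mask(im,*C);m[:,400:]=0;k,l,st,ce=cv2.connectedComponentsWithStats(m);i=1+np.argmax(st[1:,4]);ys,xs=np.where(l==i);P=deproj(im,np.c_[xs,ys])
    h=(P-c)@n;t=P[h>np.percentile(h,50)];print(nm,st[i],ce[i],"h",np.percentile(h,[10,50,90]).round(1),"median",np.median(t,0).round(1), "ctr",plane(im,[ce[i]],c+32*n,n).round(1), cv2.minAreaRect(np.c_[xs,ys].astype(np.float32)))
for Q in(B,O):
    W=plane(im,Q,c,n);print(W.round(1).tolist(),np.linalg.norm(W-np.roll(W,-1,0),axis=1).round(1),W.mean(0).round(1))
E
```

```text
face [488.8 239.7  26.9] [-0.4882  0.0718  0.8698] 1.04
  tilt 29.57 yaw -8.37
face2 [573.9 166.5  81.7] [-0.4679  0.0698  0.881 ] 1.11
  tilt 28.23 yaw -8.48
btop1 [525.4 221.1  96.6] [-0.5784  0.0386  0.8149] 1.16
  tilt 35.42 yaw -3.82
btop2 [491.6 171.5  81.6] [-0.4967  0.0739  0.8648] 0.56
  tilt 30.14 yaw -8.46
otop [544.6 301.1 100.5] [-0.496   0.0757  0.865 ] 0.62
  tilt 30.12 yaw -8.67
btop [508.61140096 196.66398313  89.16550372] [-0.49707086  0.07778442  0.86421649] tilt 30.21 yaw -8.89
face below btop -40.63054874713046 -41.31514014141055 otop 0.09218500369861005
[[614.3 346.6  89.4]
 [584.4 122.4  92.4]
 [484.3 362.6  13.2]
 [449.8 137.4  13.6]]
b [289 165  46  36 781] [311.64788732 182.99359795] h [28.2 31.3 32.4] median [490.5 198.7 116. ] ctr [[491.9 199.6 116.3]] ((311.7854919433594, 183.17379760742188), (49.580657958984375, 16.415470123291016), 31.32869529724121)
o [294   0  44  42 942] [313.41719745  18.34819533] h [27.5 31.3 32.6] median [508.6 326.7 114.8] ctr [[509.6 324.9 115.2]] ((314.1412353515625, 16.41636085510254), (20.60822296142578, 53.89842987060547), 37.5685920715332)
[[515.3, 251.6, 88.1], [553.4, 218.0, 113.0], [499.9, 140.7, 89.2], [462.3, 174.1, 64.6]] [56.6 96.9 56.  96.8] [507.7 196.1  88.7]
[[481.3, 342.3, 60.4], [536.2, 269.5, 98.5], [575.4, 310.1, 117.3]] [ 98.8  59.5 114.6] [531.  307.3  92.1]
```

```bash
cat >> h.py <<'E'
s_=np.radians(-8.6);N=np.array([-.5*np.cos(s_),-.5*np.sin(s_),np.sqrt(.75)]);SX=np.array([np.cos(s_),np.sin(s_),0])*np.sqrt(.75)+[0,0,.5];SY=np.cross(N,SX)
HY=np.radians(-7.4);HC=np.array([591.4,-278.7,44.])
hx=np.array([np.cos(HY),np.sin(HY),0]);hy=np.array([-hx[1],hx[0],0])
def tool(bx,n): n=np.array(n);bx=bx-n*(bx@n);bx/=np.linalg.norm(bx);return Ro.from_matrix(np.c_[np.cross(n,bx),bx,-n])
HR=tool(hx,[0,0,1.])
E
python3 - <<'E'
from h import *
im=pickle.load(open("w3.pkl","rb"))
f=lambda c:np.array(c)/2+[100,0]
T=np.array([508.6,196.7,89.2])
W=plane(im,f([(427,232),(533,297),(425,467),(325,410)]),T,N);c=W.mean(0);a=(W[0]-W[3])+(W[1]-W[2]);b=(W[0]-W[1])+(W[3]-W[2])
print(np.degrees([np.arctan2(a@SY,a@SX),np.arctan2(-b@SX,b@SY)]),c)
# bar angle
m=mask(im,*BLUE);m[:,400:]=0;ys,xs=np.where(m);P=plane(im,np.c_[xs,ys],T+30*N,N);q=np.c_[P@SX,P@SY];v=np.linalg.svd(q-q.mean(0),full_matrices=False)[2][0];print("bar",np.degrees(np.arctan2(-v[0],v[1])))
bx=a/np.linalg.norm(a);delta(c+80*N,tool(bx,N));delta(c+23*N,tool(bx,N))
np.savez("blue.npz",c=c,bx=bx)
W=plane(im,f([(302,22),(475,185),(568,75)]),T,N);a=W[1]-W[0];b=W[2]-W[1];print("orange",(W[0]+W[2])/2,np.degrees([np.arctan2(a@SY,a@SX),np.arctan2(-b@SX,b@SY)]))
E
```

```text
[60.70528908 60.71855742] [507.73215925 196.10265145  88.75615715]
bar -120.71039450820965
linear [ 1.255 -0.787  7.782] rot [-0.0024 -0.018  -1.032 ]
linear [ 1.176 -0.728 13.481] rot [-0.0024 -0.018  -1.032 ]
orange [528.1846845  326.09897934  89.20852224] [-40.17644037 -39.36248468]
```

```bash
python3 -m handwheel '{"linear":[[0.6,-0.4,2],[1.2,-0.8,4],[1.2,-0.8,6],[1.2,-0.8,7],[1.2,-0.8,7],[1.2,-0.8,7],[1.2,-0.8,7],[1.2,-0.8,7],[1.2,-0.8,7],[1.2,-0.8,7]],"delta_rot":[[0,0,-0.14],[0,0,-0.28],[0,0,-0.42],[0,-0.01,-0.56],[0,-0.018,-0.7],[0,-0.018,-0.84],[0,-0.018,-0.98],[0,-0.018,-1.032],[0,-0.018,-1.032],[0,-0.018,-1.032]],"jaw":[8.7,8.7,8.7,8.7,8.7,8.7,8.7,8.7,8.7,8.7]}'; python3 - <<'E'
from h import *
d=np.load("blue.npz");c=d["c"];delta(c+24*N,tool(d["bx"],N))
im=get_image("wrist");pickle.dump(im,open("w4.pkl","wb"));p,R=pose()
m=mask(im,*BLUE);k,l,st,ce=cv2.connectedComponentsWithStats(m)
for i in range(1,k):
  if st[i,4]>200:
    ys,xs=np.where(l==i);P=plane(im,np.c_[xs,ys],c+30*N,N);Q=R.inv().apply(P-p);print(st[i],"bar in tool",Q.mean(0),Q.min(0),Q.max(0));v=np.linalg.svd(Q[:,:2]-Q[:,:2].mean(0),full_matrices=False)[2][0];print(v)
E
```

```text
clock: 4.2
eef_pos: [464.1, 202.1, 164.4]
tool_rot: [0.254, 0.315, 0.914, 0.046]
ft_force: [-0.5, -0.2, 0.1]
grip_width: 86.8
gripper_force: 0.0
linear [-0.011  0.083  6.353] rot [-0.0023 -0.0014 -0.0017]
[ 309  188   21   68 1279] bar in tool [ 1.77870906 -0.10351364 57.55359359] [-21.67746766  -6.75296296  57.50546963] [24.32597621  6.37200144 57.59744078]
[-0.99999676 -0.00254417]
```

```bash
python3 -m handwheel '{"linear":[[0.1,0,2],[0.1,0,4],[0.1,0,5.3],[0.1,0,6],[0.1,0,6.3],[0.1,0,6.3],[0.1,0,6.3],[0.1,0,6.3],[0.1,0,6.3],[0.1,0,6.3]],"delta_rot":[[0,0,0],[0,0,0],[0,0,0],[0,0,0],[0,0,0],[0,0,0],[0,0,0],[0,0,0],[0,0,0],[0,0,0]],"jaw":[8.7,8.7,8.7,8.7,8.7,6,3,0.5,0.5,0.5]}' 55; python3 -m handwheel '{"linear":[[0,0,0],[0,0,0],[0,0,0],[0,0,0]],"delta_rot":[[0,0,0],[0,0,0],[0,0,0],[0,0,0]],"jaw":[0.5,0.5,0.5,0.5]}'
```

```text
clock: 5.25
eef_pos: [493.9, 199.0, 109.3]
tool_rot: [0.254, 0.313, 0.914, 0.046]
ft_force: [0.1, 0.1, 0.1]
grip_width: 54.7
gripper_force: 0.0
clock: 5.65
eef_pos: [493.7, 198.9, 108.8]
tool_rot: [0.253, 0.313, 0.914, 0.046]
ft_force: [-0.2, 0.1, 0.8]
grip_width: 22.7
gripper_force: 0.0
```

```bash
python3 -m handwheel '{"linear":[[0,0,0],[0,0,0],[0,0,0],[0,0,0],[0,0,-0.5],[0,0,-1.5],[0,0,-3],[0,0,-5],[0,0,-7],[0,0,-9]],"delta_rot":[[0,0,0],[0,0,0],[0,0,0],[0,0,0],[0,0,0],[0,0,0],[0,0,0],[0,0,0],[0,0,0],[0,0,0]],"jaw":[0.5,0.5,0.5,0.5,0.5,0.5,0.5,0.5,0.5,0.5]}' 55; python3 - <<'E'
from h import *
delta(HC+[0,0,190],HR)
E
```

```text
clock: 6.65
eef_pos: [448.4, 205.7, 187.7]
tool_rot: [0.253, 0.313, 0.914, 0.046]
ft_force: [-0.3, 0.1, -4.5]
grip_width: 13.8
gripper_force: 55.0
linear [-40.525 -29.775   6.622] rot [0.4659 0.2804 1.0159]
```

```bash
python3 -m handwheel '{"linear":[[-1,-0.8,-1],[-4,-3,-2],[-7.5,-5.5,-2],[-11,-8,-1],[-14.5,-10.6,0],[-18,-13.2,1],[-21.5,-15.8,2],[-25,-18.4,3],[-28.5,-21,4],[-32,-23.5,5]],"delta_rot":[[0,0,0],[0,0,0],[0.05,0.03,0.1],[0.1,0.06,0.22],[0.155,0.093,0.34],[0.21,0.126,0.46],[0.265,0.16,0.58],[0.32,0.193,0.7],[0.375,0.226,0.82],[0.43,0.26,0.94]],"jaw":[0.5,0.5,0.5,0.5,0.5,0.5,0.5,0.5,0.5,0.5]}'; python3 - <<'E'
from h import *
delta(HC+[0,0,190],HR)
im=pickle.load(open("top0.pkl","rb"));print(deproj(im,[(375,98),(392,87),(427,83),(354,75),(386,30)]).round())
E
```

```text
clock: 7.65
eef_pos: [561.6, -178.1, 226.5]
tool_rot: [0.019, 0.727, 0.686, 0.004]
ft_force: [1.0, 0.3, -4.1]
grip_width: 13.4
gripper_force: 55.0
linear [-9.888  3.568 -0.428] rot [0.0352 0.019  0.0719]
[[ 793. -257.  136.]
 [ 847. -315.   90.]
 [ 828. -401.  171.]
 [ 878. -200.  101.]
 [1013. -294.  127.]]
```

```bash
python3 -m handwheel '{"linear":[[-4,1.5,-0.2],[-7.5,2.8,-0.4],[-9.5,3.5,-0.4],[-9.9,3.6,-0.4],[-9.9,3.6,-0.4],[-9.9,3.6,-0.4],[-9.9,3.6,-0.4]],"delta_rot":[[0.035,0.019,0.07],[0.035,0.019,0.072],[0.035,0.019,0.072],[0.035,0.019,0.072],[0.035,0.019,0.072],[0.035,0.019,0.072],[0.035,0.019,0.072]],"jaw":[0.5,0.5,0.5,0.5,0.5,0.5,0.5]}'; python3 - <<'E'
from h import *
im=get_image("wrist");pickle.dump(im,open("w5.pkl","wb"));delta(HC+[0,0,190],HR)
cv2.imwrite("pics/w5.png",cv2.resize(im["pixels"][:300,180:460],None,fx=2,fy=2,interpolation=2)[:,:,::-1])
E
```

```text
clock: 8.35
eef_pos: [591.7, -275.7, 233.3]
tool_rot: [0.001, 0.749, 0.662, -0.0]
ft_force: [-0.1, 0.6, -5.5]
grip_width: 13.7
gripper_force: 55.0
linear [-0.289 -0.    -0.059] rot [0.0012 0.0012 0.0057]
```

View pics/w5.png

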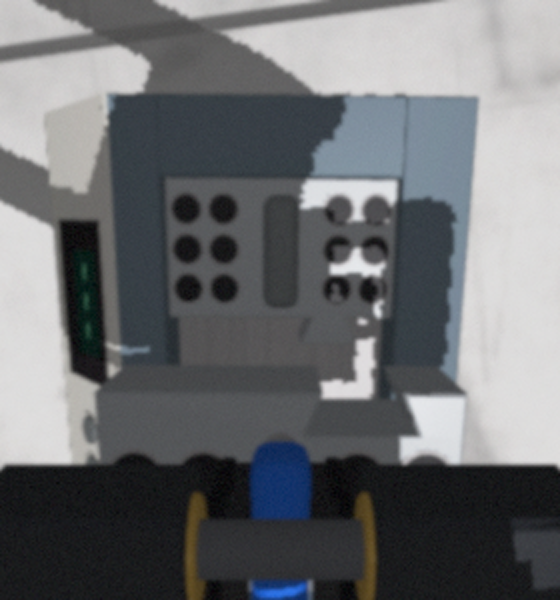

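The view shows the held block's +y top edge from crop (100,390) to (465,393), with its recess at (308–418,435). The fixed block's top corners are at (165,178), (400,178), (393,316) and (168,314), and its key is straight below at about (330,330).

```bash
python3 - <<'E'
from h import *
im=pickle.load(open("w5.pkl","rb"));p,R=pose()
f=lambda c:np.array(c)/2+[180,0]
for h in(22,24,26):
    Q=R.inv().apply(plane(im,f([(100,390),(465,393),(308,435),(418,435)]),p-[0,0,h],[0,0,1])-p);print(h,Q.round(1).tolist(),"w",Q[1,1]-Q[0,1],"yc",Q[:2,1].mean(),"recess c",Q[2:,1].mean())
W=plane(im,f([(165,178),(400,178),(393,316),(168,314)]),(0,0,84),[0,0,1]);print(W.round(1).tolist(),np.linalg.norm(W-np.roll(W,-1,0),axis=1).round(1))
d=W-HC;print("fixed block heater xy",np.c_[d@hx,d@hy].round(1).tolist(),(d@hx).mean(),(d@hy).mean())
ys,xs=np.mgrid[198:214,235:320:2];P=deproj(im,np.c_[xs.ravel(),ys.ravel()]);print("blocktop z",np.median(P[:,2])-p[2],fitplane(P))
ys,xs=np.mgrid[92:155:2,265:375:2];P=deproj(im,np.c_[xs.ravel(),ys.ravel()]);print("fixed z",np.median(P[:,2]))
E
```

```text
22 [[29.2, -47.3, 21.9], [28.4, 48.2, 22.0], [16.8, 7.2, 22.0], [16.8, 36.5, 22.0]] w 95.53918782290495 yc 0.42577562836818217 recess c 21.854506276450948
24 [[28.7, -47.9, 23.9], [27.9, 48.8, 24.0], [16.2, 7.3, 24.0], [16.2, 37.0, 24.0]] w 96.69939307213664 yc 0.4336113350606716 recess c 22.122567408425088
26 [[28.1, -48.5, 25.9], [27.4, 49.4, 26.0], [15.5, 7.4, 26.0], [15.5, 37.4, 26.0]] w 97.85959832136834 yc 0.4414470417532783 recess c 22.39062854039934
[[553.9, -180.8, 84.0], [653.5, -193.1, 84.0], [645.8, -251.7, 84.0], [545.5, -238.4, 84.0]] [100.3  59.1 101.2  58.2]
fixed block heater xy [[-49.8, 92.2], [50.5, 92.9], [50.5, 33.8], [-50.7, 34.0]] 0.1332044222089852 63.2118441720949
blocktop z -25.06462360861866 (array([ 571.39494532, -250.64400492,  208.32878577]), array([-0.00417011, -0.01426942,  0.99988949]), np.float64(0.455038247281319))
fixed z 83.96673517211121
```

```bash
python3 -m handwheel '{"linear":[[-0.05,0,1.5],[-0.05,0,3.5],[-0.05,0,5.5],[-0.05,0,7],[-0.05,0,7.6],[-0.05,0,7.6],[-0.05,0,7.6],[-0.05,0,7.6]],"delta_rot":[[0,0,0],[0,0,0],[0,0,0],[0,0,0],[0,0,0],[0,0,0],[0,0,0],[0,0,0]],"jaw":[0.5,0.5,0.5,0.5,0.5,0.5,0.5,0.5]}'; python3 - <<'E'
from h import *
im=get_image("wrist");pickle.dump(im,open("w6.pkl","wb"));delta(HC+[0,0,64],HR)
cv2.imwrite("pics/w6.png",cv2.resize(im["pixels"][30:240,200:440],None,fx=3,fy=2.8,interpolation=2)[:,:,::-1])
E
```

```text
clock: 9.2
eef_pos: [592.6, -278.3, 158.6]
tool_rot: [0.002, 0.75, 0.662, 0.0]
ft_force: [0.5, 0.1, -4.8]
grip_width: 13.6
gripper_force: 55.0
linear [-0.041 -0.124  5.06 ] rot [0.0033 0.0024 0.0041]
```

View pics/w6.png

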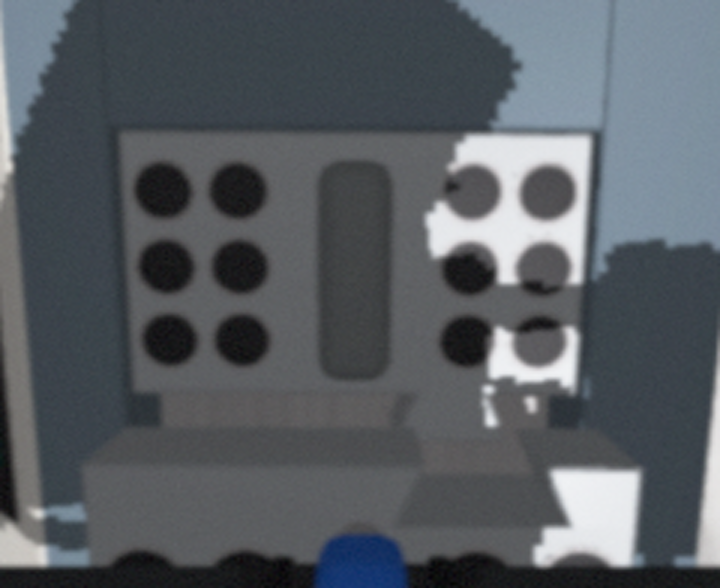

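The view shows the held block's lower +y edge from (130,430) to (605,430) and its top edge at row 467. The fixed block's -y edge is at row ~391, between columns 133 and 578. The key and recess line up near column 470.

```bash
python3 - <<'E'
from h import *
im=pickle.load(open("w6.pkl","rb"));p,R=pose()
f=lambda c:np.array(c)/[3,2.8]+[200,30]
def hf(c,z): d=plane(im,f(c),(0,0,z),[0,0,1])-HC;return np.c_[d@hx,d@hy].round(1).tolist()
print("low edge",hf([(130,430),(605,430)],p[2]-61.5),"top edge",hf([(83,467),(640,467)],p[2]-24.5))
print("fixed",hf([(118,130),(592,133),(578,388),(133,392)],84),"rim",hf([(600,130),(587,395)],84))
print("recess floor top",hf([(400,525),(570,525)],p[2]-24.5),"bar",hf([(320,160),(390,160),(388,378),(320,378)],116), "key root",hf([(412,393)],84))
E
```

```text
low edge [[-48.2, 26.6], [53.6, 27.1]] top edge [[-48.2, 27.7], [50.6, 28.1]]
fixed [[-50.0, 92.7], [49.5, 92.6], [50.2, 34.5], [-50.1, 33.1]] rim [[51.2, 93.2], [52.3, 32.8]]
recess floor top [[8.2, 16.3], [38.9, 16.5]] bar [[-6.5, 84.4], [6.1, 84.4], [6.3, 42.0], [-6.7, 41.9]] key root [[12.8, 33.1]]
```

```bash
python3 -m handwheel '{"linear":[[0.27,-0.15,0],[0.27,-0.15,0.2],[0.27,-0.15,0.5],[0.27,-0.15,0.8],[0.27,-0.15,1.1],[0.27,-0.15,1.4],[0.27,-0.15,1.6],[0.27,-0.15,1.6]],"delta_rot":[[0,0,0],[0,0,0],[0,0,0],[0,0,0],[0,0,0],[0,0,0],[0,0,0],[0,0,0]],"jaw":[0.5,0.5,0.5,0.5,0.5,0.5,0.5,0.5]}'; python3 - <<'E'
from h import *
delta(HC+[0,0,64],HR);s=read_state();print(s["ft_force"],s["moment"])
E
```

```text
clock: 10.05
eef_pos: [590.4, -274.9, 140.5]
tool_rot: [0.0, 0.75, 0.662, -0.0]
ft_force: [-0.0, -0.9, -4.6]
grip_width: 13.3
gripper_force: 55.0
linear [-0.363  0.148  3.255] rot [0.0003 0.001  0.0041]
[-0.03379119 -0.89341225 -4.58493774] [-0.00673675 -0.08632159  0.01444332]
```

```bash
python3 -m handwheel '{"linear":[[0,0,0.5],[0,0,1.0],[0,0,1.5],[0,0,2.0],[0,0,2.4],[0,0,2.7],[0,0,2.8],[0,0,2.9],[0,0,3.0],[0,0,3.0]],"delta_rot":[[0,0,0],[0,0,0],[0,0,0],[0,0,0],[0,0,0],[0,0,0],[0,0,0],[0,0,0],[0,0,0],[0,0,0]],"jaw":[0.5,0.5,0.5,0.5,0.5,0.5,0.5,0.5,0.5,0.5]}'
```

```text
clock: 11.05
eef_pos: [590.7, -275.1, 111.2]
tool_rot: [0.001, 0.75, 0.662, -0.0]
ft_force: [0.0, 0.2, -4.0]
grip_width: 13.5
gripper_force: 55.0
```

```bash
python3 -m handwheel '{"linear":[[0,0,0.1],[0,0,0.2],[0,0,0.2],[0,0,0.2]],"delta_rot":[[0,0,0],[0,0,0],[0,0,0],[0,0,0]],"jaw":[0.5,0.5,0.5,0.5]}';python3 -m handwheel '{"linear":[[0,0,0.08],[0,0,0.15],[0,0,0.15]],"delta_rot":[[0,0,0],[0,0,0],[0,0,0]],"jaw":[0.5,0.5,0.5]}'
```

```text
clock: 11.45
eef_pos: [590.7, -275.1, 109.1]
tool_rot: [0.001, 0.75, 0.662, -0.0]
ft_force: [0.1, -0.2, -3.7]
grip_width: 13.7
gripper_force: 55.0
clock: 11.75
eef_pos: [590.9, -275.3, 108.5]
tool_rot: [0.001, 0.75, 0.662, -0.0]
ft_force: [-2.1, -0.3, 2.3]
grip_width: 13.7
gripper_force: 55.0
```

```bash
python3 -m handwheel '{"linear":[[0,0,0],[0,0,0],[0,0,0],[0,0,0],[0,0,0],[0,0,-1],[0,0,-3],[0,0,-6],[0,0,-9],[0,0,-12]],"delta_rot":[[0,0,0],[0,0,0],[0,0,0],[0,0,0],[0,0,0],[0,0,0],[0,0,0],[0,0,0],[0,0,0],[0,0,0]],"jaw":[4,4,4,4,4,4.5,5,6,7,8.7]}'; python3 -m handwheel '{"linear":[[-3,0,-3],[-5.5,0,-4],[-5.5,0,-4],[-5.5,0,-4]],"delta_rot":[[0,0,0],[0,0,0],[0,0,0],[0,0,0]],"jaw":[8.7,8.7,8.7,8.7]}'; python3 - <<'E'
from h import *
im=get_image("wrist");pickle.dump(im,open("w7.pkl","wb"))
cv2.imwrite("pics/w7.png",cv2.resize(im["pixels"][0:240,200:480],None,fx=2.4,fy=2.4,interpolation=2)[:,:,::-1])
E
```

```text
clock: 12.75
eef_pos: [590.6, -274.9, 229.6]
tool_rot: [0.001, 0.75, 0.662, -0.0]
ft_force: [0.6, -0.3, 0.3]
grip_width: 66.0
gripper_force: 0.0
clock: 13.15
eef_pos: [583.6, -329.7, 268.3]
tool_rot: [0.001, 0.75, 0.661, 0.0]
ft_force: [-0.2, -0.3, 0.3]
grip_width: 86.3
gripper_force: 0.0
```

View pics/w7.png

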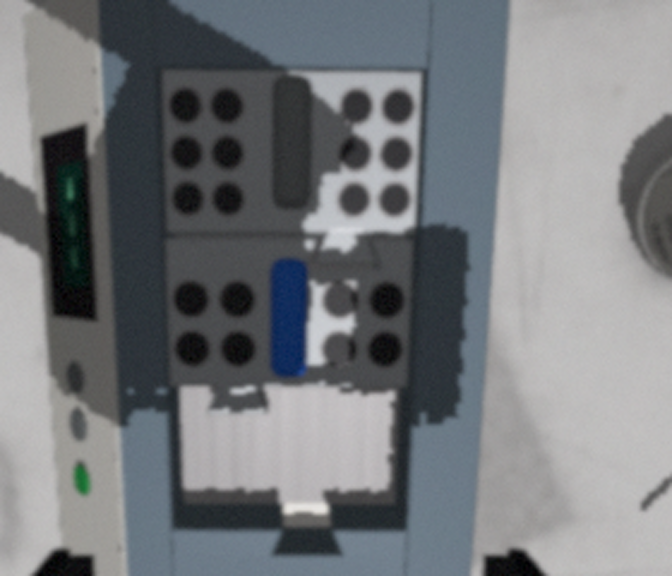

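Blue is seated flush and interlocked in the middle, with its -y edge at crop row 385. The free end slot runs down to the rim at row 528, with the end-wall recess at (307,540).

```bash
python3 - <<'E'
from h import *
im=pickle.load(open("w7.pkl","rb"));p,R=pose()
f=lambda c:np.array(c)/2.4+[200,0]
def hf(c,z): d=plane(im,f(c),(0,0,z),[0,0,1])-HC;return np.c_[d@hx,d@hy].round(1).tolist()
print("blue -y",hf([(170,386),(407,384)],84),"rim",hf([(172,528),(408,527)],84),"+y rim/block",hf([(162,70),(422,70)],84),"bound",hf([(166,234),(415,234)],84))
print("blue bar",hf([(270,260),(307,260),(306,376),(271,376)],116),"grey",hf([(273,76),(310,76),(308,208),(273,208)],116))
c=np.array([528.2,326.1,89.2]);a=np.radians(-39.8);bx=np.cos(a)*SX+np.sin(a)*SY
delta((450,300,250),tool(bx,N));delta(c+90*N,tool(bx,N));np.savez("or.npz",c=c,bx=bx)
E
```

```text
blue -y [[-50.8, -29.2], [48.9, -28.0]] rim [[-52.1, -92.2], [52.1, -91.4]] +y rim/block [[-49.7, 92.2], [49.6, 92.6]] bound [[-50.3, 32.0], [49.5, 32.4]]
blue bar [[-8.0, 21.9], [5.5, 22.0], [5.6, -20.4], [-7.7, -20.4]] grey [[-6.8, 83.3], [6.0, 83.4], [5.7, 40.0], [-6.8, 39.9]]
linear [ 60.725 -21.101   1.698] rot [-0.5045  0.1761  0.7028]
linear [ 64.407 -18.171   9.983] rot [-0.5045  0.1761  0.7028]
```

```bash
python3 -m handwheel '{"linear":[[4.6,-1.6,0],[9.2,-3.2,0],[13.8,-4.8,0],[18.4,-6.4,0],[23,-8,0],[27.6,-9.6,0],[32.2,-11.2,0],[36.8,-12.8,0],[41.4,-14.4,0],[46,-16,0]],"delta_rot":[[0,0,0],[0,0,0],[0,0,0],[-0.05,0.02,0.08],[-0.12,0.04,0.17],[-0.2,0.07,0.28],[-0.28,0.1,0.39],[-0.35,0.12,0.5],[-0.43,0.15,0.6],[-0.5,0.176,0.7]],"jaw":[8.7,8.7,8.7,8.7,8.7,8.7,8.7,8.7,8.7,8.7]}'; python3 - <<'E'
from h import *
d=np.load("or.npz");delta(d["c"]+90*N,tool(d["bx"],N))
E
```

```text
clock: 14.2
eef_pos: [488.8, 111.4, 265.2]
tool_rot: [0.118, 0.897, 0.374, 0.203]
ft_force: [0.3, 0.7, -0.6]
grip_width: 87.2
gripper_force: 0.0
linear [ 12.906 -19.21    7.163] rot [-0.0445  0.0244  0.0622]
```

```bash
python3 -m handwheel '{"linear":[[2.5,-3.7,0],[5,-7.4,0],[7.5,-11.2,1],[10,-15,2.5],[12,-18,5],[12.9,-19.2,7],[12.9,-19.2,7.2],[12.9,-19.2,7.2],[12.9,-19.2,7.2]],"delta_rot":[[-0.044,0.024,0.062],[-0.044,0.024,0.062],[-0.044,0.024,0.062],[-0.044,0.024,0.062],[-0.044,0.024,0.062],[-0.044,0.024,0.062],[-0.044,0.024,0.062],[-0.044,0.024,0.062],[-0.044,0.024,0.062]],"jaw":[8.7,8.7,8.7,8.7,8.7,8.7,8.7,8.7,8.7]}'; python3 - <<'E'
from h import *
d=np.load("or.npz");c=d["c"];delta(c+24*N,tool(d["bx"],N))
im=get_image("wrist");pickle.dump(im,open("w8.pkl","wb"));p,R=pose();Z=R.apply([0,0,-1])
m=mask(im,*ORANGE);k,l,st,ce=cv2.connectedComponentsWithStats(m)
for i in range(1,k):
  if st[i,4]>200:
    ys,xs=np.where(l==i);P=plane(im,np.c_[xs,ys],c+30*N,N);Q=R.inv().apply(P-p);print(st[i],"bar in tool",Q.mean(0),Q.min(0),Q.max(0));v=np.linalg.svd(Q[:,:2]-Q[:,:2].mean(0),full_matrices=False)[2][0];print(v)
E
```

```text
clock: 15.1
eef_pos: [485.3, 329.7, 168.2]
tool_rot: [0.127, 0.903, 0.344, 0.224]
ft_force: [1.0, -1.0, 0.1]
grip_width: 87.2
gripper_force: 0.0
linear [ 0.088 -0.356  6.592] rot [-0.0006  0.002   0.0019]
[ 303  186   21   65 1162] bar in tool [ 3.08398883 -5.47374149 60.22735413] [-19.94024236 -12.02290659  60.20355477] [24.33913323  0.98659781 60.25260145]
[-0.99995551  0.00943271]
```

```bash
python3 -m handwheel '{"linear":[[0.1,-0.55,1.5],[0.1,-0.55,3.5],[0.1,-0.55,5.3],[0.1,-0.55,6.2],[0.1,-0.55,6.5],[0.1,-0.55,6.5],[0.1,-0.55,6.5],[0.1,-0.55,6.5],[0.1,-0.55,6.5],[0.1,-0.55,6.5]],"delta_rot":[[0,0,-0.008],[0,0,-0.008],[0,0,-0.008],[0,0,-0.008],[0,0,-0.008],[0,0,-0.008],[0,0,-0.008],[0,0,-0.008],[0,0,-0.008],[0,0,-0.008]],"jaw":[8.7,8.7,8.7,8.7,8.7,4,0.5,0.5,0.5,0.5]}' 55; python3 -m handwheel '{"linear":[[0,0,0],[0,0,0],[0,0,0],[0,0,0],[0,0,0],[0,0,0],[0,0,0]],"delta_rot":[[0,0,0],[0,0,0],[0,0,0],[0,0,0],[0,0,0],[0,0,0],[0,0,0]],"jaw":[0.5,0.5,0.5,0.5,0.5,0.5,0.5]}'
```

```text
clock: 16.15
eef_pos: [514.9, 330.1, 109.6]
tool_rot: [0.128, 0.901, 0.348, 0.224]
ft_force: [-0.2, -0.3, 1.1]
grip_width: 55.4
gripper_force: 0.0
clock: 16.85
eef_pos: [515.0, 329.7, 109.3]
tool_rot: [0.128, 0.902, 0.348, 0.224]
ft_force: [0.2, -2.2, 1.3]
grip_width: 13.2
gripper_force: 55.0
```

```bash
python3 -m handwheel '{"linear":[[0,0,0],[0,0,-0.5],[0,0,-1.5],[0,0,-3],[0,0,-5],[0,0,-7.5],[0,0,-10]],"delta_rot":[[0,0,0],[0,0,0],[0,0,0],[0,0,0],[0,0,0],[0,0,0],[0,0,0]],"jaw":[0.5,0.5,0.5,0.5,0.5,0.5,0.5]}' 55; python3 - <<'E'
from h import *
delta(HC-60.5*hy+[0,0,180],HR)
E
```

```text
clock: 17.55
eef_pos: [464.3, 337.4, 196.4]
tool_rot: [0.128, 0.902, 0.348, 0.223]
ft_force: [-0.4, -0.3, -3.3]
grip_width: 13.6
gripper_force: 55.0
linear [-37.543  56.904   8.589] rot [ 0.5023 -0.1713 -0.6891]
```

```bash
python3 -m handwheel '{"linear":[[-1,1.5,-1.5],[-3.5,5,-3],[-6,9,-3],[-8.4,12.7,-2],[-10.7,16.2,-1],[-13,19.7,0],[-15.4,23.3,1],[-17.8,26.9,2],[-20,30.3,3],[-22.3,33.8,4]],"delta_rot":[[0,0,0],[0,0,0],[0.05,-0.017,-0.07],[0.11,-0.037,-0.15],[0.17,-0.06,-0.23],[0.23,-0.08,-0.32],[0.3,-0.1,-0.41],[0.37,-0.126,-0.5],[0.44,-0.15,-0.6],[0.5,-0.17,-0.69]],"jaw":[0.5,0.5,0.5,0.5,0.5,0.5,0.5,0.5,0.5,0.5]}'; python3 - <<'E'
from h import *
delta(HC-60.5*hy+[0,0,180],HR)
E
```

```text
clock: 18.55
eef_pos: [523.6, -31.7, 224.8]
tool_rot: [0.001, 0.749, 0.662, 0.001]
ft_force: [0.9, 1.3, -3.0]
grip_width: 13.5
gripper_force: 55.0
linear [-29.728   9.728   0.076] rot [ 0.0026 -0.0008  0.006 ]
```

```bash
python3 -m handwheel '{"linear":[[-4,1.3,0],[-8,2.6,0],[-12,3.9,0],[-16,5.2,0],[-20,6.5,0],[-24,7.9,0],[-27.5,9,0],[-29.5,9.7,0],[-29.7,9.7,0],[-29.7,9.7,0]],"delta_rot":[[0,0,0.005],[0,0,0.005],[0,0,0.005],[0,0,0.005],[0,0,0.005],[0,0,0.005],[0,0,0.005],[0,0,0.005],[0,0,0.005],[0,0,0.005]],"jaw":[0.5,0.5,0.5,0.5,0.5,0.5,0.5,0.5,0.5,0.5]}'; python3 -m handwheel '{"linear":[[0,0,2],[0,0,4],[0,0,5.5],[0,0,6.2],[0,0,6.2],[0,0,6.2],[0,0,6.2]],"delta_rot":[[0,0,0],[0,0,0],[0,0,0],[0,0,0],[0,0,0],[0,0,0],[0,0,0]],"jaw":[0.5,0.5,0.5,0.5,0.5,0.5,0.5]}'; python3 - <<'E'
from h import *
im=get_image("wrist");pickle.dump(im,open("w9.pkl","wb"));delta(HC-60.5*hy+[0,0,64],HR)
cv2.imwrite("pics/w9.png",cv2.resize(im["pixels"][30:240,200:440],None,fx=3,fy=2.8,interpolation=2)[:,:,::-1])
E
```

```text
clock: 19.55
eef_pos: [581.3, -336.6, 223.6]
tool_rot: [0.001, 0.753, 0.658, 0.002]
ft_force: [-0.9, 0.4, -2.7]
grip_width: 13.4
gripper_force: 55.0
clock: 20.25
eef_pos: [582.5, -337.2, 163.4]
tool_rot: [0.002, 0.753, 0.658, 0.002]
ft_force: [0.1, 0.2, -3.4]
grip_width: 13.4
gripper_force: 55.0
linear [-0.117  0.1    5.539] rot [ 0.0059  0.0006 -0.0042]
```

View pics/w9.png

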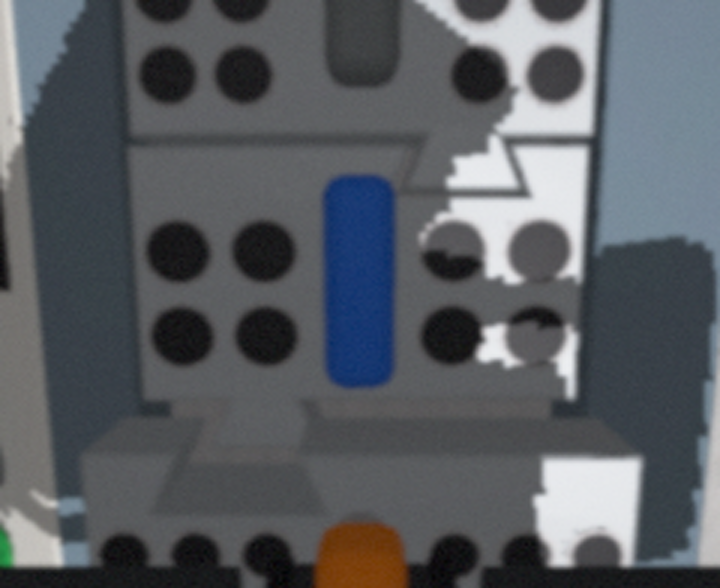

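The view shows blue seated with even gaps all round. The held orange block's lower +y edge is at row ~419 and its top edge at row 456 (columns 85–640). Its recess floor is at (155–325,512), in line with blue's key at about (255,430).

```bash
python3 - <<'E'
from h import *
im=pickle.load(open("w9.pkl","rb"));p,R=pose()
f=lambda c:np.array(c)/[3,2.8]+[200,30]
def hf(c,z): d=plane(im,f(c),(0,0,z),[0,0,1])-HC;return np.c_[d@hx,d@hy].round(1).tolist()
print("tool",(p-HC)@hx,(p-HC)@hy)
print("low",hf([(120,418),(602,416)],p[2]-61.5),"top",hf([(83,456),(642,456)],p[2]-24.5),"recess",hf([(155,512),(325,512)],p[2]-24.5))
print("blue -y",hf([(143,400),(577,400)],84),"fix/blue",hf([(130,140),(592,140)],84),"blue bar",hf([(323,176),(396,176),(393,387),(326,387)],116))
E
```

```text
tool -1.3217375761020724 -59.29345690323011
low [[-52.1, -29.8], [50.8, -29.8]] top [[-50.1, -29.4], [48.8, -29.9]] recess [[-38.0, -40.6], [-7.5, -40.7]]
blue -y [[-50.9, -29.0], [49.3, -29.4]] fix/blue [[-50.1, 31.8], [49.3, 31.5]] blue bar [[-7.7, 22.1], [5.8, 22.0], [5.5, -20.5], [-7.7, -20.4]]
```

```bash
python3 -m handwheel '{"linear":[[-0.15,0.04,0],[-0.15,0.04,0.4],[-0.15,0.04,0.8],[-0.15,0.04,1.1],[-0.15,0.04,1.4],[-0.15,0.04,1.7],[-0.15,0.04,2.0],[-0.15,0.04,2.0]],"delta_rot":[[0,0,0],[0,0,0],[0,0,0],[0,0,0],[0,0,0],[0,0,0],[0,0,0],[0,0,0]],"jaw":[0.5,0.5,0.5,0.5,0.5,0.5,0.5,0.5]}'; python3 - <<'E'
from h import *
p,R=pose();print("tool",(p-HC)@hx,(p-HC)@hy);s=read_state();print(s["ft_force"],s["moment"])
E
```

```text
clock: 21.1
eef_pos: [581.8, -338.2, 141.2]
tool_rot: [0.001, 0.753, 0.658, 0.001]
ft_force: [-0.6, -0.4, -3.7]
grip_width: 13.4
gripper_force: 55.0
tool -1.8800670565052355 -60.24356460879673
[-0.62801787 -0.3911577  -3.66508483] [ 0.01316192 -0.09320026  0.03038175]
```

```bash
python3 -m handwheel '{"linear":[[0,0,0.4],[0,0,0.7],[0,0,1.0],[0,0,1.2],[0,0,1.2]],"delta_rot":[[0,0,0],[0,0,0],[0,0,0],[0,0,0],[0,0,0]],"jaw":[0.5,0.5,0.5,0.5,0.5]}'; python3 -m handwheel '{"linear":[[0,0,0.4],[0,0,0.8],[0,0,1.1],[0,0,1.4],[0,0,1.6],[0,0,1.8],[0,0,1.8]],"delta_rot":[[0,0,0],[0,0,0],[0,0,0],[0,0,0],[0,0,0],[0,0,0],[0,0,0]],"jaw":[0.5,0.5,0.5,0.5,0.5,0.5,0.5]}'
```

```text
clock: 21.6
eef_pos: [581.9, -338.3, 129.4]
tool_rot: [0.001, 0.753, 0.658, 0.001]
ft_force: [-0.5, 0.0, -3.1]
grip_width: 13.7
gripper_force: 55.0
clock: 22.3
eef_pos: [582.0, -338.3, 111.6]
tool_rot: [0.001, 0.753, 0.658, 0.001]
ft_force: [0.1, -0.5, -2.7]
grip_width: 13.4
gripper_force: 55.0
```

```bash
python3 -m handwheel '{"linear":[[0,0,0.1],[0,0,0.2],[0,0,0.2],[0,0,0.2]],"delta_rot":[[0,0,0],[0,0,0],[0,0,0],[0,0,0]],"jaw":[0.5,0.5,0.5,0.5]}';python3 -m handwheel '{"linear":[[0,0,0.06],[0,0,0.1],[0,0,0.1]],"delta_rot":[[0,0,0],[0,0,0],[0,0,0]],"jaw":[0.5,0.5,0.5]}'
```

```text
clock: 22.7
eef_pos: [582.2, -338.4, 110.0]
tool_rot: [0.001, 0.753, 0.658, 0.001]
ft_force: [-0.3, -0.1, -2.7]
grip_width: 13.3
gripper_force: 55.0
clock: 23.0
eef_pos: [582.2, -338.4, 108.9]
tool_rot: [0.001, 0.753, 0.658, 0.001]
ft_force: [-0.7, 0.0, -3.3]
grip_width: 13.6
gripper_force: 55.0
```

```bash
python3 -m handwheel '{"linear":[[0,0,0.05],[0,0,0.08],[0,0,0.08]],"delta_rot":[[0,0,0],[0,0,0],[0,0,0]],"jaw":[0.5,0.5,0.5]}';
```

```text
clock: 23.3
eef_pos: [582.4, -338.5, 108.5]
tool_rot: [0.002, 0.753, 0.658, 0.002]
ft_force: [-0.0, 0.5, -0.8]
grip_width: 13.4
gripper_force: 55.0
```

Contact is starting, so I'll go slightly further, then release and retreat.

```bash
python3 -m handwheel '{"linear":[[0,0,0.05],[0,0,0.05]],"delta_rot":[[0,0,0],[0,0,0]],"jaw":[0.5,0.5]}'; python3 -m handwheel '{"linear":[[0,0,0],[0,0,0],[0,0,0],[0,0,0],[0,0,0],[0,0,-1],[0,0,-3],[0,0,-6],[0,0,-9],[0,0,-12]],"delta_rot":[[0,0,0],[0,0,0],[0,0,0],[0,0,0],[0,0,0],[0,0,0],[0,0,0],[0,0,0],[0,0,0],[0,0,0]],"jaw":[4,4,4,4,4,4.5,5,6,7,8.7]}'; python3 -m handwheel '{"linear":[[-0.5,0,-3],[-1,0,-4],[-1,0,-4],[-1,0,-4]],"delta_rot":[[0,0,0],[0,0,0],[0,0,0],[0,0,0]],"jaw":[8.7,8.7,8.7,8.7]}'; python3 - <<'E'
from h import *
im=get_image("wrist");pickle.dump(im,open("w10.pkl","wb"))
cv2.imwrite("pics/w10.png",cv2.resize(im["pixels"][0:240,200:480],None,fx=2.4,fy=2.4,interpolation=2)[:,:,::-1])
# heights of the three tops
for r in range(40,230,6):
    P=deproj(im,[(x,r) for x in range(275,366,3)]);print(r,np.median(P[:,2]).round(1),end="; ")
E
```

```text
clock: 23.5
eef_pos: [582.5, -338.4, 108.5]
tool_rot: [0.002, 0.753, 0.658, 0.002]
ft_force: [-0.8, 1.8, 3.2]
grip_width: 13.5
gripper_force: 55.0
clock: 24.5
eef_pos: [581.7, -338.4, 229.7]
tool_rot: [0.002, 0.753, 0.658, 0.002]
ft_force: [0.3, 0.3, 0.2]
grip_width: 66.5
gripper_force: 0.0
clock: 24.9
eef_pos: [579.7, -348.1, 266.2]
tool_rot: [0.0, 0.753, 0.658, 0.001]
ft_force: [-0.4, 0.5, 0.0]
grip_width: 86.2
gripper_force: 0.0
40 84.3; 46 84.7; 52 84.0; 58 83.8; 64 84.1; 70 83.3; 76 83.1; 82 83.6; 88 83.9; 94 83.9; 100 84.4; 106 84.4; 112 84.0; 118 84.1; 124 84.5; 130 84.2; 136 83.8; 142 83.5; 148 83.2; 154 83.8; 160 84.2; 166 83.9; 172 83.7; 178 84.3; 184 83.7; 190 84.1; 196 83.9; 202 83.6; 208 83.8; 214 83.1; 220 83.7; 226 83.7;
```

View pics/w10.png

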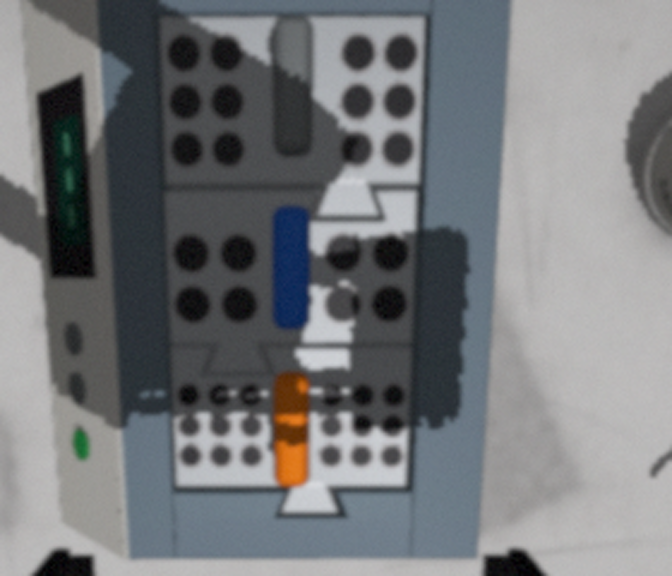

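The crop shows all three blocks flush at deck height (84 mm), with every key in its recess. The blue grip is in the middle at (290,265) and orange is at the end at (291,430). The gripper is clear.

```bash
python3 -c "
from station import *
print(hand_in())"
```

```text
the job is handed in; nothing more can be done
None
```

Both blocks are seated flush and interlocked in the heater, blue grip in the middle and orange at the end; both are released, nothing else on the bench was touched as far as I could tell, and the job was handed in at about 25 s.

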